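# Return the refilled pump bottles to their holders

### The job

Four of the amber bottles have a pump on top: stand each of these upright in the wooden holder made for its shape and size (big round, small round, square, flat oblong), flat on the floor of the recess. Set them down without dropping them and never tip one over. Leave the two bottles with plain screw caps where they stand.

Things in the scene. Friction and masses are not known exactly. Their poses are not given: they have to be found in the camera images.
- big_pump_bottle (a point): Loose amber bottle with black pump; body round, 62 mm in diameter; 122 mm tall, 90-340 g. Point: on the axis, 61 mm above the underside; z up. Heights over underside: body and shoulder to 75 mm; round collar 32 mm across, 75-105 mm (grip here); head 28 mm across with 11 mm wide spout at 110-122 mm. Spout points to -x, 37 mm from axis: grip astride it, closing along y.
- small_pump_bottle (a point): Loose amber bottle with black pump; body round, 42 mm in diameter; 122 mm tall, 90-340 g. Point: on the axis, 61 mm above the underside; z up. Heights over underside: body and shoulder to 75 mm; round collar 32 mm across, 75-105 mm (grip here); head 28 mm across with 11 mm wide spout at 110-122 mm. Spout points to -x, 37 mm from axis: grip astride it, closing along y.
- square_pump_bottle (a point): Loose amber bottle with black pump; body square, 50 by 50 mm in plan, sides along x and y; 122 mm tall, 90-340 g. Point: on the axis, 61 mm above the underside; z up. Heights over underside: body and shoulder to 75 mm; round collar 32 mm across, 75-105 mm (grip here); head 28 mm across with 11 mm wide spout at 110-122 mm. Spout points to -x, 37 mm from axis: grip astride it, closing along y.
- flat_pump_bottle (a point): Loose amber bottle with black pump; body oblong, 36 mm along x by 66 mm along y in plan; 122 mm tall, 90-340 g. Point: on the axis, 61 mm above the underside; z up. Heights over underside: body and shoulder to 75 mm; round collar 32 mm across, 75-105 mm (grip here); head 28 mm across with 11 mm wide spout at 110-122 mm. Spout points to -x, 37 mm from axis: grip astride it, closing along y.
- big_capped_bottle (a point): Loose amber bottle with a plain black screw cap and no pump, to be left alone; body round, 62 mm in diameter; 99 mm tall in all, cap 32 mm in diameter from 75 to 99 mm. The point is on the axis half-way up, z up.
- square_capped_bottle (a point): Loose amber bottle with a plain black screw cap and no pump, to be left alone; body square, 50 by 50 mm in plan, sides along x and y; 99 mm tall in all, cap 32 mm in diameter from 75 to 99 mm. The point is on the axis half-way up, z up.
- big_holder (a point): Fixed low wooden holder with a flat recess, round, 78 mm in diameter (88 mm outside); floor 5 mm above the table, rim 14 mm above the table (recess 9 mm deep), walls 5 mm thick. The point is the centre of the recess floor; z is up.
- small_holder (a point): Fixed low wooden holder with a flat recess, round, 58 mm in diameter (68 mm outside); floor 5 mm above the table, rim 14 mm above the table (recess 9 mm deep), walls 5 mm thick. The point is the centre of the recess floor; z is up.
- square_holder (a point): Fixed low wooden holder with a flat recess, square, 66 by 66 mm (76 by 76 mm outside), sides along x and y; floor 5 mm above the table, rim 14 mm above the table (recess 9 mm deep), walls 5 mm thick. The point is the centre of the recess floor; z is up.
- flat_holder (a point): Fixed low wooden holder with a flat recess, oblong, 52 mm along x by 82 mm along y (62 by 92 mm outside); floor 5 mm above the table, rim 14 mm above the table (recess 9 mm deep), walls 5 mm thick. The point is the centre of the recess floor; z is up.
Things that resemble listed ones, but are neither listed nor needed, are in the scene too. What is shaped like the part that bears small_holder but green or turquoise is not meant.

How it is judged:
At the end, for the whole second after the job is handed in: Each of the four pump bottles stands at rest in the holder of its own shape and size: axis within 14 mm of the holder's centre, on the recess floor to within 4 mm in height, leaning less than 0.06 rad; the two screw-capped bottles are within 20 mm of where they began (horizontal distance between big_pump_bottle and big_holder below 0.014 m and z of big_pump_bottle in the frame of big_holder between 0.057 and 0.065 m and angle between each of big_pump_bottle, small_pump_bottle, square_pump_bottle, flat_pump_bottle's own z axis and vertical below 0.06 rad and linear speed of each of pump_big, pump_small, pump_square, pump_flat below 0.02 m/s and horizontal distance between small_pump_bottle and small_holder below 0.014 m and z of small_pump_bottle in the frame of small_holder between 0.057 and 0.065 m and horizontal distance between square_pump_bottle and square_holder below 0.014 m and z of square_pump_bottle in the frame of square_holder between 0.057 and 0.065 m and horizontal distance between flat_pump_bottle and flat_holder below 0.014 m and z of flat_pump_bottle in the frame of flat_holder between 0.057 and 0.065 m and distance of each of big_capped_bottle, square_capped_bottle from where it was at the start of the episode below 0.02 m); the robot touches nothing.
It fails at once if a pump bottle is tipped over (leans more than 35 degrees) (angle between any of big_pump_bottle, small_pump_bottle, square_pump_bottle, flat_pump_bottle's own z axis and vertical above 0.61 rad).
It fails at once if a pump bottle is dropped into its holder (faster than 0.5 m/s in its last 30 mm) instead of set down ((horizontal distance between big_pump_bottle and big_holder below 0.03 m and z of big_pump_bottle in the frame of big_holder below 0.091 m and linear speed of pump_big above 0.5 m/s) or (horizontal distance between small_pump_bottle and small_holder below 0.03 m and z of small_pump_bottle in the frame of small_holder below 0.091 m and linear speed of pump_small above 0.5 m/s) or (horizontal distance between square_pump_bottle and square_holder below 0.03 m and z of square_pump_bottle in the frame of square_holder below 0.091 m and linear speed of pump_square above 0.5 m/s) or (horizontal distance between flat_pump_bottle and flat_holder below 0.03 m and z of flat_pump_bottle in the frame of flat_holder below 0.091 m and linear speed of pump_flat above 0.5 m/s)).
It fails at once if a screw-capped bottle is moved more than 20 mm (distance of any of big_capped_bottle, square_capped_bottle from where it was at the start of the episode above 0.02 m).
It also fails if it takes over 112 s, if anything falls off the work surface, if the arm or the gripper's body presses on something with over 40 N, if the wrist force passes 120 N, or if a joint passes its speed limit or range.

### The arm

A 6-joint arm with a two-finger parallel gripper is mounted at the origin on the work surface. World frame = base frame: x ahead of the robot, y to its left, z up, the work surface at z = 0. Lengths are in m, angles in rad, forces in N, time in s.
With the tool pointing down it reaches from about 0.275 to 1 m from the base axis. Payload 8.4 kg.
Tool frame: the origin (TCP) lies at the very end of the fingers, on their centre line; the grasp point (between the pads) lies 19 mm behind it; z points along the fingers, y is the line along which they close (so a half turn about z gives the same grasp; the last joint's range is limited). The gripper opens to 85 mm and grips with 20 to 120 N. Pads are 22 mm wide; open, the fingers measure 114 mm over their backs; the gripper's body (76 mm by 85 mm) begins 54 mm behind the grasp point. The pads swing forward as they close: fully open they stand 13 mm farther back than shut.
Start: joints at [-1.187, 0.353, 1.633, -0, 1.155, -0.002], TCP at [0.235, -0.579, 0.231] pointing down, gripper open.
Joint ranges: [-2.63, 2.63], [-0.92, 2.1], [0.06, 2.66], [-1.3, 4.44], [0, 2.69], [-3.02, 3.02]. Speed limits (rad/s): [2.22, 2.22, 2.79, 3.14, 3.14, 3.14].

### API

Orientations are given as a 3x3 rotation matrix whose columns are the frame's x, y, z axes.
In Python, from plant import bot, eyes, workorder gives the robot as it stands.
- The arm moves only by the tool play_rows, never from a script. Its argument "plan" is one flat list of numbers, 5 for each row, row after row: the shift along the world's x, y, z as a fraction of full scale, then the turn about the world's z as a fraction of full scale, then the finger opening in mm, from 0 to 85.4. In form: [dx, dy, dz, turn, claw, dx, dy, dz, turn, claw, ...]. A call has 1 to 12 rows; each row shifts and turns the commanded pose from where the row before left it; what a row does not reach is not made up. Full scale, the value 1, is 3 cm for a shift and 6 degrees for a turn. A row lasts 1/12 s, in which the tool goes at most 41.7 mm and 7.16 degrees, less where a joint would pass 70% of its speed; a pose out of reach is approached as far as the arm can. A call with a number of a shift or a turn outside -1 to 1 is refused whole. A call with a gripper value outside its range is refused whole. The fingers move at their own pace and stop on an object; the grip force is fixed at half the most. Time passes only in rows, so rows that do not move let the fingers close. It gives the time, the measured TCP pose, the force, the opening and the grip force at its end, in the units of the state.
- bot.read_state(): the state, without advancing time (a new reading comes with each control period).
- eyes.read_camera(name): name is "side" or "top"; returns the picture (420x560x3 uint8, red, green, blue); there is no depth.
- eyes.camera_params(name): a dict with "fx", "fy", "cx", "cy" (pixels), "world_to_cam" (4x4, takes a point from world to camera coordinates). Camera axes: x right, y down, z forward; pixel columns grow to the right and rows downward; lengths in m; the calibration is good to about 2 mm. A picture is of the moment at which its call begins. camera_params takes no time and is no camera call.
- workorder.sign_off(): hands the job in; it is judged then, once.
Trained networks look in the newest picture that a camera, given by its name, has taken for a name from the list of things; names that differ only in an ending like _2 or _b are one class to them, and where a whole thing is asked for, a point or a joint stands for the part that bears it (a point fixed in the world has none). Each returns a list of dicts, best first, with "confidence" (0 to 1); they miss things now and then, are a little off and sometimes report something else, mostly with a low value. They report only what shows in the picture. A call takes as long as a camera call. They do not tell look-alikes from the thing itself.
- eyes.regions_of(target, camera): "mask" (420x560 bool, what is visible of it) and "bbox" ([left, top, right, bottom] in pixels, round what is visible of it).
The state is a dict: "t": time; "q": joint angles; "qvel": joint speeds; "joint_torque": joint torques, N m; "eef_pos": TCP position; "tcp_rot": TCP orientation; "force": force on the tool from outside, world axes, zero at the start; "moment": the same for the moment, N m; "finger_gap": finger opening in m; "grip_force": force on a finger pad.
Only numpy, scipy, OpenCV 4.12 (cv2) and the standard library are available. Lean on these libraries where they do the work, as an engineer would, in place of code of your own. Each camera call takes 0.05 s, during which the arm holds its last target. There are 200 camera calls.

## Working session

There is one attempt and no reset: what is moved stays moved. The work goes in short steps, Python scripts to look and compute and a tool call to move; the robot and the scene stay as the last step left them, time stands still between calls to the robot, and variables do not carry over. Pictures are saved under pics/ and viewed, at most 14 in all, crops included, and the job is handed in when it is done.

Besides the shell and the picture viewer there is one more tool, called after "Request:" by a JSON object that holds its "fn" and its "kwargs". play_rows: Moves the arm, as the interface text tells. Shift numbers are shares of 3 cm and turn numbers shares of 6 degrees, none past 1 either way. Its arguments: {"type":"object","properties":{"plan":{"type":"array","items":{"type":"number"}}},"required":["plan"]}

```bash
mkdir -p pics; python3 - <<'E'
from plant import bot, eyes, workorder
import cv2,numpy as np
for n in("top","side"):
    im=eyes.read_camera(n); cv2.imwrite(f"pics/{n}0.png",im[:,:,::-1])
    p=eyes.camera_params(n); print(n,p["fx"],p["cx"],p["cy"],np.round(p["world_to_cam"],3).tolist())
    for t in "big_pump_bottle small_pump_bottle square_pump_bottle flat_pump_bottle big_capped_bottle square_capped_bottle big_holder small_holder square_holder flat_holder".split():
        print(t,[(round(r["confidence"],2),np.round(r["bbox"]).tolist()) for r in eyes.regions_of(t,n)[:4]])
s=bot.read_state();print(s["t"],s["eef_pos"],s["tcp_rot"])
E
```

```text
top 428.53953300741483 274.9399100158261 205.4246111597045 [[0.016, -1.0, -0.015, -0.004], [-0.998, -0.015, -0.059, 0.522], [0.059, 0.016, -0.998, 1.215], [0.0, 0.0, 0.0, 1.0]]
big_pump_bottle [(0.92, [327.0, 222.0, 352.0, 248.0])]
small_pump_bottle [(0.6, [274.0, 216.0, 288.0, 235.0])]
square_pump_bottle [(0.7, [152.0, 244.0, 178.0, 273.0]), (0.42, [272.0, 213.0, 285.0, 234.0])]
flat_pump_bottle [(0.94, [368.0, 252.0, 394.0, 277.0])]
big_capped_bottle [(0.76, [212.0, 222.0, 235.0, 245.0])]
square_capped_bottle [(0.87, [263.0, 145.0, 283.0, 169.0])]
big_holder [(0.89, [332.0, 151.0, 362.0, 181.0]), (0.69, [327.0, 224.0, 349.0, 246.0])]
small_holder [(0.85, [195.0, 167.0, 220.0, 184.0]), (0.73, [230.0, 130.0, 254.0, 149.0]), (0.67, [163.0, 162.0, 185.0, 182.0])]
square_holder [(0.88, [399.0, 198.0, 432.0, 223.0])]
flat_holder [(0.65, [193.0, 165.0, 221.0, 186.0]), (0.56, [114.0, 200.0, 152.0, 224.0])]
side 400.50477564007 281.9264904928861 210.6041132210556 [[-0.914, -0.405, -0.003, 0.509], [-0.294, 0.669, -0.683, 0.196], [0.278, -0.623, -0.731, 0.914], [0.0, 0.0, 0.0, 1.0]]
big_pump_
[... 186 characters left out ...]
366.0, 135.0, 398.0, 187.0])]
big_capped_bottle [(0.75, [287.0, 250.0, 317.0, 289.0]), (0.59, [328.0, 156.0, 354.0, 199.0])]
square_capped_bottle [(0.95, [237.0, 183.0, 256.0, 222.0])]
big_holder [(0.68, [268.0, 157.0, 300.0, 180.0]), (0.52, [215.0, 258.0, 236.0, 285.0])]
small_holder [(0.97, [197.0, 215.0, 223.0, 244.0]), (0.85, [186.0, 293.0, 220.0, 324.0]), (0.61, [211.0, 260.0, 241.0, 284.0])]
square_holder [(0.68, [327.0, 132.0, 356.0, 152.0])]
flat_holder [(0.82, [192.0, 346.0, 246.0, 402.0])]
1.1 [ 0.23520606 -0.57904603  0.23124841] [[ 9.26492669e-01  3.76312815e-01  3.26750164e-06]
 [ 3.76312814e-01 -9.26492668e-01  4.86394339e-05]
 [ 2.13309586e-05 -4.38344762e-05 -9.99999999e-01]]
```

View pics/top0.png

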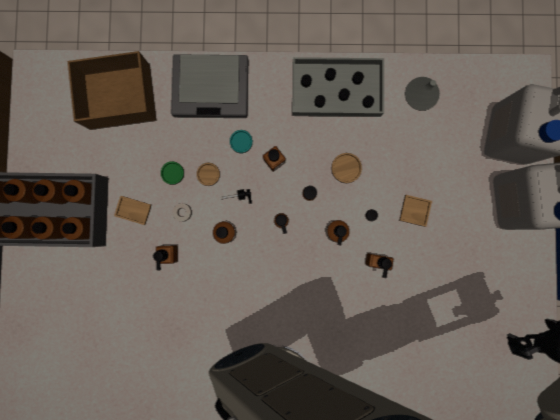

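View pics/side0.png

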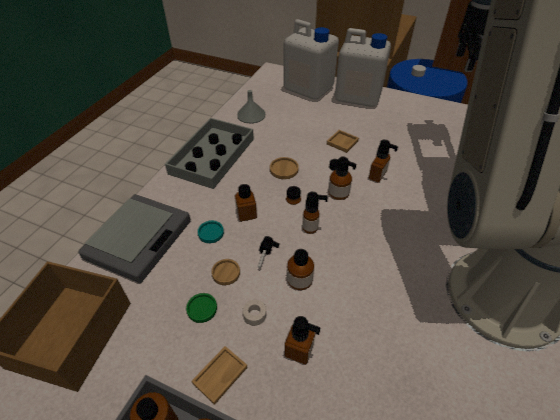

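Candidates in the top view: pump bottles are big (339,232), small (281,221), square (165,255) and flat (380,262). The capped bottles (223,232) and (274,157) stay. Wood holders are big (346,168), small (208,174), square (415,211) and flat (133,210). The green (172,173) and turquoise (241,142) dishes are decoys, as are the loose pump (243,195), caps and ring. I'll check this in close crops and measure.

```bash
cat > h.py <<'E'
import numpy as np,cv2
from plant import bot,eyes,workorder
def cam(n):
    p=eyes.camera_params(n);K=np.array([[p["fx"],0,p["cx"]],[0,p["fy"],p["cy"]],[0,0,1]]);return K,np.array(p["world_to_cam"])
def up(n,uv,z):
    K,T=cam(n);R=T[:3,:3];c=-R.T@T[:3,3];uv=np.atleast_2d(np.asarray(uv,float))
    d=np.c_[uv,np.ones(len(uv))]@np.linalg.inv(K).T@R
    return (c+d*((z-c[2])/d[:,2])[:,None])[:,:2]
def proj(n,P):
    K,T=cam(n);q=(np.atleast_2d(P)@T[:3,:3].T+T[:3,3])@K.T;return q[:,:2]/q[:,2:]
E
python3 - <<'E'
from h import *
im=cv2.imread("pics/top0.png");hsv=cv2.cvtColor(im,cv2.COLOR_BGR2HSV)
s=cv2.imread("pics/side0.png");hs=cv2.cvtColor(s,cv2.COLOR_BGR2HSV)
H={"big":(346,168,284,167),"small":(208,174,226,271),"square":(415,211,342,141),"flat":(133,210,219,374)}
def comp(h,u,v):
    m=cv2.inRange(h,(8,70,90),(25,255,255));n,l,st,c=cv2.connectedComponentsWithStats(m)
    k=l[v,u];mm=(l==k).astype(np.uint8) if k else m*0;return mm
for k,(u,v,a,b) in H.items():
  for n,h,u,v in(("top",hsv,u,v),("side",hs,a,b)):
    m=comp(h,u,v)
    if m.sum()==0: print(k,n,"none",h[v,u]);continue
    c=max(cv2.findContours(m,0,1)[0],key=cv2.contourArea).reshape(-1,2)
    w=up(n,c,0.014);r=cv2.minAreaRect((w*1000).astype(np.float32));print(k,n,np.round(r[0],1),np.round(r[1],1),round(r[2],1))
B={"big":(339,232),"small":(281,221),"square":(162,258),"flat":(383,265)}
for k,(u,v) in B.items():
    m=cv2.inRange(im,(0,0,0),(42,42,42));m[v-25:v+25]*=1
    n,l,st,c=cv2.connectedComponentsWithStats(m);w=l[v,u]
    pts=np.argwhere(l==w)[:,::-1];q=up("top",pts,.118);print(k,len(pts),st[w][:4],"head bbox world",q.min(0).round(3),q.max(0).round(3))
a=cv2.resize(im[125:285,105:275],None,fx=4.6,fy=3.7*4.6/3.7/1.25*1,interpolation=3)
cv2.imwrite("pics/c1.png",cv2.resize(im[150:290,105:295],None,fx=4.2,fy=4.2,interpolation=3))
cv2.imwrite("pics/c2.png",cv2.resize(im[145:285,260:440],None,fx=4.2,fy=4.2,interpolation=3))
E
```

```text
big top [ 635.3 -199.1] [84.2 86.4] 0.8
big side [ 638.1 -200.5] [84.9 82.8] 23.7
small top [611.6 200.5] [65.4 66. ] 27.7
small side [614.7 200.7] [66.6 62.7] 23.8
square top [ 515.  -397.9] [78.4 77.4] 76.8
square side [ 516.9 -399.7] [77.6 79.5] 77.2
flat top [503.6 417.5] [93.1 63. ] 74.4
flat side [506.3 417.6] [94.  62.7] 74.5
big 148 [334 225  13  20] head bbox world [ 0.418 -0.185] [ 0.468 -0.153]
small 132 [276 214  11  19] head bbox world [ 0.447 -0.027] [ 0.494 -0.001]
square 162 [154 250  14  20] head bbox world [0.345 0.283] [0.395 0.318]
flat 165 [377 257  15  20] head bbox world [ 0.337 -0.302] [ 0.386 -0.266]
```

View pics/c1.png

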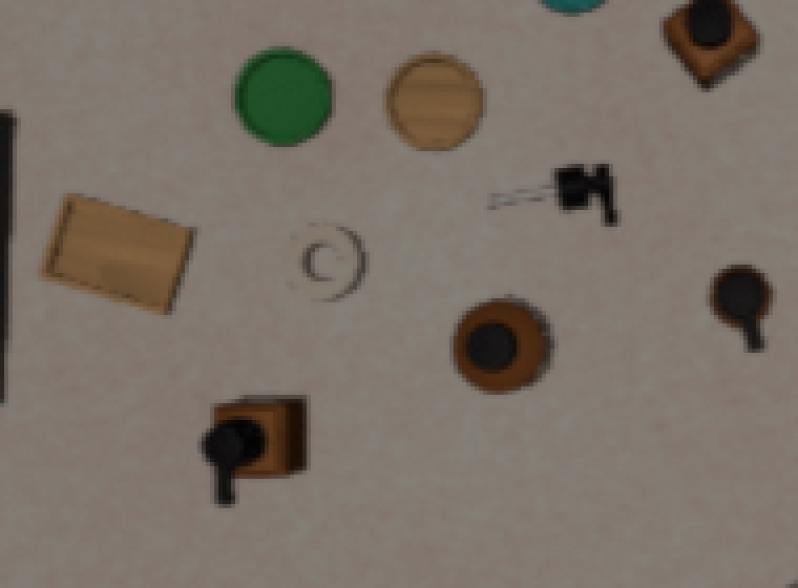

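View pics/c2.png

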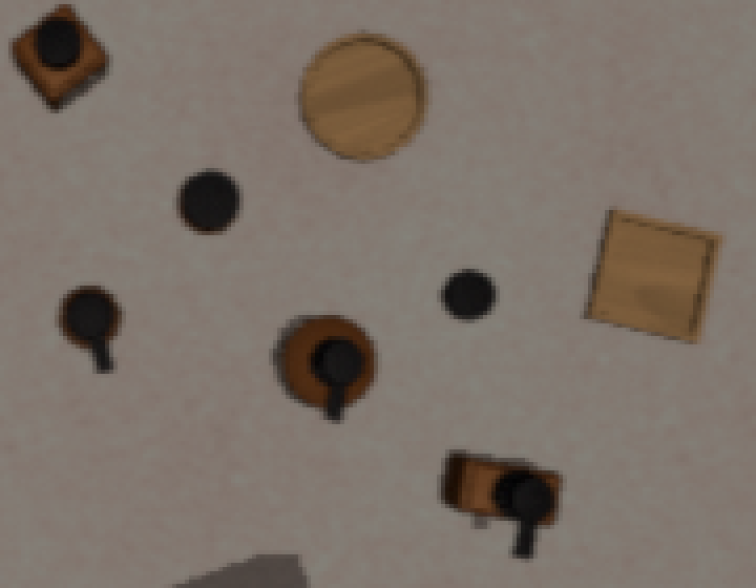

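```bash
cat > fit.py <<'E'
from h import *
from scipy.optimize import minimize
a=np.linspace(0,2*np.pi,40)
def cyl(r,z0,z1): return np.vstack([np.c_[r*np.cos(a),r*np.sin(a),0*a+z] for z in(z0,z1)])
spout=np.array([[x,y,z] for x in(-.037,0) for y in(-.0055,.0055) for z in(.110,.122)])
PARTS=[cyl(.016,.075,.105),cyl(.014,.105,.122),spout]
def render(n,x,y,yaw,box,z=0,parts=PARTS,S=8):
    u0,v0,u1,v1=box;m=np.zeros(((v1-v0)*S,(u1-u0)*S),np.uint8);c,s=np.cos(yaw),np.sin(yaw)
    for P in parts:
        q=P@np.array([[c,-s,0],[s,c,0],[0,0,1]]).T+[x,y,z]
        uv=(proj(n,q)+.5-[u0,v0])*S
        cv2.fillConvexPoly(m,cv2.convexHull(uv.astype(np.float32)).round().astype(np.int32),255)
    return cv2.resize(m,(u1-u0,v1-v0),interpolation=cv2.INTER_AREA)/255.
def dark(im):
    im=im.astype(float);V=im.max(2);return np.clip((70-V)/35,0,1)*(V-im.min(2)<30)
def fit(ims,x,y,yaw,z=0,cams=("top","side")):
    D={}
    for n in cams:
        c=proj(n,[[x,y,z+.1]])[0].astype(int);b=(max(c[0]-26,0),max(c[1]-26,0),min(c[0]+26,560),min(c[1]+26,420));D[n]=(b,dark(ims[n])[b[1]:b[3],b[0]:b[2]])
    f=lambda p:sum(((render(n,x+p[0]*.01,y+p[1]*.01,yaw+p[2]*.2,b,z)-d)**2).sum() for n,(b,d) in D.items())
    r=min((minimize(f,[0,0,k],method="Nelder-Mead",options=dict(initial_simplex=np.array([[0,0,k],[1,0,k],[0,1,k],[0,0,k+1]]),xatol=.01,fatol=.01)) for k in(-.7,.7)),key=lambda r:r.fun)
    return x+r.x[0]*.01,y+r.x[1]*.01,yaw+r.x[2]*.2,r.fun
E
python3 - <<'E'
from fit import *
ims={n:cv2.imread(f"pics/{n}0.png") for n in("top","side")}
h={"square":(159.3,255.5),"small":(281.2,220.2),"big":(341,231.2),"flat":(385.5,262.9)}
for k,p in h.items():
    x,y=up("top",p,.122)[0]
    for c in(("top",),("side",),("top","side")):
        r=fit(ims,x,y,0,cams=c);print(k,c,np.round(r[:2],4),round(np.degrees(r[2]),1),round(r[3],1))
E
```

```text
square ('top',) [0.3802 0.3075] 0.8 86.0
square ('side',) [0.3827 0.3072] 0.4 42.9
square ('top', 'side') [0.3821 0.3071] 0.6 136.5
small ('top',) [ 0.4806 -0.0135] 17.3 20.7Traceback (most recent call last):
  File "<stdin>", line 7, in <module>
  File "fit.py", line 21, in fit
    r=min((minimize(f,[0,0,k],method="Nelder-Mead",options=dict(initial_simplex=np.array([[0,0,k],[1,0,k],[0,1,k],[0,0,k+1]]),xatol=.01,fatol=.01)) for k in(-.7,.7)),key=lambda r:r.fun)
  File "fit.py", line 21, in <genexpr>
    r=min((minimize(f,[0,0,k],method="Nelder-Mead",options=dict(initial_simplex=np.array([[0,0,k],[1,0,k],[0,1,k],[0,0,k+1]]),xatol=.01,fatol=.01)) for k in(-.7,.7)),key=lambda r:r.fun)
           ~~~~~~~~^^^^^^^^^^^^^^^^^^^^^^^^^^^^^^^^^^^^^^^^^^^^^^^^^^^^^^^^^^^^^^^^^^^^^^^^^^^^^^^^^^^^^^^^^^^^^^^^^^^^^^^^^^^^^^^^^^^^^^^^^^^^^^^^
    res = _minimize_neldermead(fun, x0, args, callback, bounds=bounds,
                               **options)
    fxcc = func(xcc)
    fx = function(np.copy(x), *(wrapper_args + args))
  File "fit.py", line 20, in <lambda>
    f=lambda p:sum(((render(n,x+p[0]*.01,y+p[1]*.01,yaw+p[2]*.2,b,z)-d)**2).sum() for n,(b,d) in D.items())
               ~~~^^^^^^^^^^^^^^^^^^^^^^^^^^^^^^^^^^^^^^^^^^^^^^^^^^^^^^^^^^^^^^^^^^^^^^^^^^^^^^^^^^^^^^^^^
  File "fit.py", line 20, in <genexpr>
    f=lambda p:sum(((render(n,x+p[0]*.01,y+p[1]*.01,yaw+p[2]*.2,b,z)-d)**2).sum() for n,(b,d) in D.items())
                     ~~~~~~^^^^^^^^^^^^^^^^^^^^^^^^^^^^^^^^^^^^^^^^^
  File "fit.py", line 11, in render
    uv=(proj(n,q)+.5-[u0,v0])*S
        ~~~~^^^^^
  File "h.py", line 10, in proj
    K,T=cam(n);q=(np.atleast_2d(P)@T[:3,:3].T+T[:3,3])@K.T;return q[:,:2]/q[:,2:]
        ~~~^^^
  File "h.py", line 4, in cam
    p=eyes.camera_params(n);K=np.array([[p["fx"],0,p["cx"]],[0,p["fy"],p["cy"]],[0,0,1]]);return K,np.array(p["world_to_cam"])
ValueError: time passes only in moves, steps and waits
```

```bash
sed -i 's/^def cam(n):/import functools\n@functools.cache\ndef cam(n):/' h.py; cat > run0.py <<'E'
from fit import *
ims={n:cv2.imread(f"pics/{n}0.png") for n in("top","side")}
h={"square":(159.3,255.5),"small":(281.2,220.2),"big":(341,231.2),"flat":(385.5,262.9)}
for k,p in h.items():
    x,y=up("top",p,.122)[0]
    for c in(("top",),("side",),("top","side")):
        r=fit(ims,x,y,0,cams=c);print(k,c,np.round(r[:2],4),round(np.degrees(r[2]),1),round(r[3],1))
print(bot.read_state()["t"])
E
python3 run0.py
```

```text
square ('top',) [0.3802 0.3075] 0.8 86.0
square ('side',) [0.3827 0.3072] 0.4 42.9
square ('top', 'side') [0.3821 0.3071] 0.6 136.5
small ('top',) [ 0.4806 -0.0135] 17.3 20.7
small ('side',) [ 0.4823 -0.0142] 14.8 187.8
small ('top', 'side') [ 0.4816 -0.0133] 16.0 212.3
big ('top',) [ 0.4532 -0.1718] -10.1 16.7
big ('side',) [ 0.4569 -0.1715] -11.2 90.3
big ('top', 'side') [ 0.4554 -0.1721] -10.8 122.6
flat ('top',) [ 0.3705 -0.2894] -7.5 57.1
flat ('side',) [ 0.3725 -0.2897] -14.5 30.7
flat ('top', 'side') [ 0.3718 -0.2891] -7.9 95.3
1.1
```

Request:
{"fn": "play_rows", "kwargs": {"plan": [0.454,0.965,0,-1,85,0.454,0.965,0,-1,85,0.454,0.965,0,-1,85,0.454,0.965,0,-1,85,0.454,0.965,0,-1,85,0.454,0.965,0,0,85,0.454,0.965,0,0,85,0.454,0.965,0,0,85,0.454,0.965,0,0,85,0.454,0.965,0,0,85,0,0,0,0,85,0,0,0,0,85]}}

```text
t: 2.1
eef_pos: [0.372, -0.2885, 0.2315]
tcp_rot: [[0.991, -0.134, 0.0], [-0.134, -0.991, -0.0], [0.0, 0.0, -1.0]]
force: [-0.7, 0.7, 0.4]
finger_gap: 0.0853
grip_force: 0.0
```

Request:
{"fn": "play_rows", "kwargs": {"plan": [0,-0.03,-0.8,0,85,0,0,-0.8,0,85,0,0,-0.8,0,85,0,0,-0.8,0,85,0,0,-0.8,0,85,0,0,-0.6,0,85,0,0,-0.4,0,85,0,0,-0.12,0,85,0,0,0,0,85,0,0,0,0,20,0,0,0,0,20,0,0,0,0,20]}}

```text
t: 3.1
eef_pos: [0.3719, -0.2911, 0.0786]
tcp_rot: [[0.991, -0.137, 0.001], [-0.137, -0.991, -0.001], [0.002, 0.001, -1.0]]
force: [0.0, -0.4, 1.2]
finger_gap: 0.0513
grip_force: 0.0
```

Request:
{"fn": "play_rows", "kwargs": {"plan": [0,0,0,0,20,0,0,0,0,20,0,0,0,0,20,0,0,0,0,20,0,0,0,0,20,0,0,0.1,0,20,0,0,0.2,0,20]}}

```text
t: 3.68
eef_pos: [0.3709, -0.2901, 0.0866]
tcp_rot: [[0.991, -0.137, -0.001], [-0.137, -0.991, 0.001], [-0.001, -0.001, -1.0]]
force: [0.4, -0.2, -3.2]
finger_gap: 0.0299
grip_force: 59.4
```

Request:
{"fn": "play_rows", "kwargs": {"plan": [0,0,0.6,0,20,0,0,0.9,0,20,0,0,0.9,0,20,0,0,0.9,0,20,0,0,0.9,0,20,0,0.3,0.6,0,20,0.1,0.5,0.2,0,20,0.17,0.8,0,0,20,0.17,0.9,0,0,20,0.17,0.9,0,0,20,0.17,0.9,0,0,20,0.17,0.9,0,0,20]}}

```text
t: 4.68
eef_pos: [0.3995, -0.1332, 0.2371]
tcp_rot: [[0.99, -0.138, 0.0], [-0.138, -0.99, -0.0], [0.0, 0.0, -1.0]]
force: [0.6, 0.6, -1.7]
finger_gap: 0.0299
grip_force: 59.8
```

Request:
{"fn": "play_rows", "kwargs": {"plan": [0.18,0.9,0,0,20,0.18,0.9,0,0,20,0.18,0.9,0,0,20,0.18,0.9,0,0,20,0.18,0.9,0,0,20,0.18,0.9,0,0,20,0.18,0.9,0,0,20,0.18,0.9,0,0,20,0.18,0.9,0,-0.3,20,0.18,0.9,0,-0.3,20,0.18,0.9,0,-0.3,20,0.18,0.9,0,-0.3,20]}}

```text
t: 5.68
eef_pos: [0.4644, 0.1908, 0.237]
tcp_rot: [[0.965, -0.262, -0.0], [-0.262, -0.965, -0.0], [-0.0, 0.0, -1.0]]
force: [0.6, -0.4, -1.4]
finger_gap: 0.0306
grip_force: 59.8
```

Request:
{"fn": "play_rows", "kwargs": {"plan": [0.15,0.84,0,0,20,0.15,0.84,0,0,20,0.15,0.84,0,0,20,0.15,0.84,-0.3,0,20,0.15,0.84,-0.5,0,20,0.15,0.84,-0.5,0,20,0.15,0.84,-0.5,0,20,0.15,0.7,-0.5,0,20,0.1,0.4,-0.3,0,20,0,0,0,0,20,0,0,0,0,20]}}

```text
t: 6.6
eef_pos: [0.5032, 0.3985, 0.1582]
tcp_rot: [[0.966, -0.26, -0.001], [-0.26, -0.966, -0.001], [-0.001, 0.002, -1.0]]
force: [0.4, -0.4, -2.2]
finger_gap: 0.0301
grip_force: 59.8
```

```bash
cat > snap.py <<'E'
from h import *
import sys
from fit import fit
# tag x y yawdeg zunder
t=sys.argv[1];ims={}
for n in("top","side"):
    ims[n]=eyes.read_camera(n)[:,:,::-1].copy();cv2.imwrite(f"pics/{n}_{t}.png",ims[n])
for i in range(2,len(sys.argv),3):
    x,y=map(float,sys.argv[i:i+2]);n=[]
    for c in("top","side"):
        u,v=proj(c,[[x,y,.08]])[0].astype(int);u=min(max(u,50),510);v=min(max(v,50),370);n.append(cv2.resize(ims[c][v-50:v+50,u-50:u+50],None,fx=4,fy=4,interpolation=3))
    cv2.imwrite(f"pics/z_{t}.png",np.hstack(n))
print(np.round(bot.read_state()["eef_pos"],4))
E
python3 snap.py flat .505 .4175 0
```

```text
[0.5037 0.398  0.1594]
```

View pics/z_flat.png

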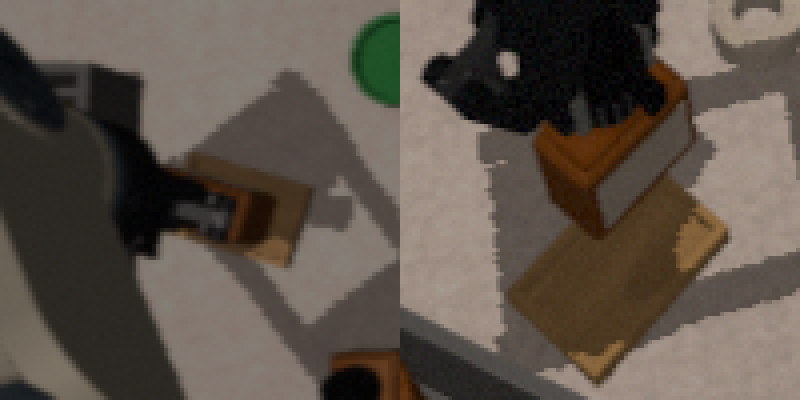

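Request:
{"fn": "play_rows", "kwargs": {"plan": [0.05,0.3,0,0,20,0,0.35,0,0,20,0,0,-0.3,0,20,0,0,-0.5,0,20,0,0,-0.5,0,20,0,0,-0.5,0,20,0,0,-0.3,0,20,0,0,-0.2,0,20,0,0,-0.1,0,20,0,0,0,0,20,0,0,0,0,20]}}

```text
t: 7.62
eef_pos: [0.5055, 0.4187, 0.0872]
tcp_rot: [[0.965, -0.26, 0.001], [-0.26, -0.965, 0.0], [0.0, -0.001, -1.0]]
force: [0.2, 0.4, -1.5]
finger_gap: 0.0304
grip_force: 60.1
```

Request:
{"fn": "play_rows", "kwargs": {"plan": [0,-0.03,-0.07,0,20,0,0,-0.05,0,20,0,0,0,0,20,0,0,0,0,20]}}

```text
t: 7.95
eef_pos: [0.5055, 0.4178, 0.0836]
tcp_rot: [[0.965, -0.26, 0.001], [-0.26, -0.965, 0.001], [0.001, -0.001, -1.0]]
force: [-0.2, -0.7, -0.3]
finger_gap: 0.0302
grip_force: 60.2
```

Request:
{"fn": "play_rows", "kwargs": {"plan": [0,0,0,0,45,0,0,0,0,70,0,0,0,0,85,0,0,0,0,85,0,0,0.4,0,85,0,0,0.8,0,85,0,0,0.9,0,85,0,0,0.9,0,85,0,0,0.9,0,85,0,0,0.6,0,85,0,0,0,0,85]}}

```text
t: 8.87
eef_pos: [0.5071, 0.4191, 0.2239]
tcp_rot: [[0.966, -0.26, 0.006], [-0.26, -0.966, 0.005], [0.005, -0.006, -1.0]]
force: [0.4, 0.5, -0.9]
finger_gap: 0.0852
grip_force: 0.0
```

Request:
{"fn": "play_rows", "kwargs": {"plan": [-0.69,-0.61,0,0.65,85,-0.69,-0.61,0,0.65,85,-0.69,-0.61,0,0.65,85,-0.69,-0.61,0,0.65,85,-0.69,-0.61,0,0,85,-0.69,-0.61,0,0,85,0,0,-0.5,0,85,0,0,-0.8,0,85,0,0,0,0,85,0,0,0,0,85,0,0,0,0,85]}}

```text
t: 9.78
eef_pos: [0.3813, 0.308, 0.1798]
tcp_rot: [[1.0, 0.009, 0.0], [0.009, -1.0, 0.0], [0.0, -0.0, -1.0]]
force: [1.3, -0.6, 0.4]
finger_gap: 0.0848
grip_force: 0.0
```

```bash
python3 snap.py sq .505 .4175 0
```

```text
[0.3817 0.3083 0.1801]
```

View pics/z_sq.png

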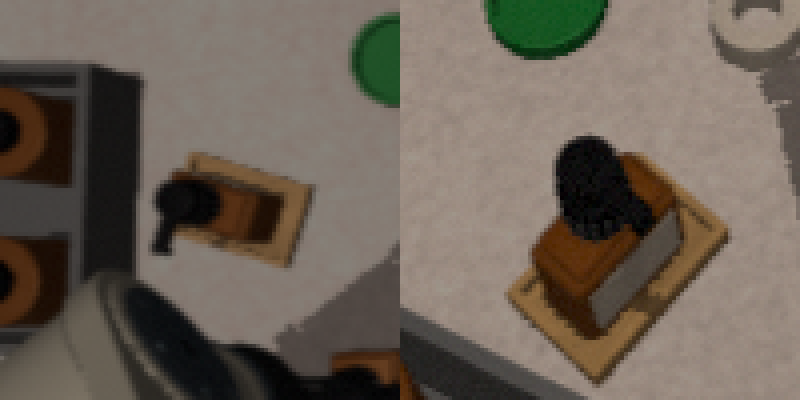

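The flat bottle stands inside its holder, centred with wood visible all round. Next is the square bottle: from z 0.180, down 0.102.

Request:
{"fn": "play_rows", "kwargs": {"plan": [0,-0.02,-0.5,0,85,0,0,-0.8,0,85,0,0,-0.8,0,85,0,0,-0.7,0,85,0,0,-0.4,0,85,0,0,-0.2,0,85,0,0,0,0,85,0,0,0,0,20,0,0,0,0,20,0,0,0,0,20,0,0,0,0,20,0,0,0,0,20]}}

```text
t: 10.88
eef_pos: [0.3815, 0.3076, 0.0781]
tcp_rot: [[1.0, 0.009, 0.001], [0.009, -1.0, 0.001], [0.001, -0.001, -1.0]]
force: [-1.8, -2.4, 5.1]
finger_gap: 0.0305
grip_force: 58.8
```

Request:
{"fn": "play_rows", "kwargs": {"plan": [0,0,0,0,20,0,0,0,0,20,0,0,0,0,20]}}

```text
t: 11.13
eef_pos: [0.3814, 0.3076, 0.078]
tcp_rot: [[1.0, 0.009, 0.001], [0.009, -1.0, 0.001], [0.001, -0.001, -1.0]]
force: [-0.3, -0.5, 7.2]
finger_gap: 0.0302
grip_force: 58.8
```

Request:
{"fn": "play_rows", "kwargs": {"plan": [0,0,0.2,0,20,0,0,0.6,0,20,0,0,0.9,0,20,0,0,0.9,0,20,0,0,0.9,0,20,0,0,0.9,0,20,0,-0.3,0.6,0,20,0.1,-0.6,0.2,0,20,0.18,-0.9,0,0,20,0.18,-0.9,0,0,20,0.18,-0.9,0,0,20,0.18,-0.9,0,0,20]}}

```text
t: 12.13
eef_pos: [0.4054, 0.1709, 0.2336]
tcp_rot: [[1.0, 0.009, 0.0], [0.009, -1.0, 0.0], [0.0, -0.0, -1.0]]
force: [1.6, 0.9, -1.5]
finger_gap: 0.0301
grip_force: 59.6
```

Request:
{"fn": "play_rows", "kwargs": {"plan": [0.18,-0.9,0,-0.22,20,0.18,-0.9,0,-0.22,20,0.18,-0.9,0,-0.22,20,0.18,-0.9,0,-0.22,20,0.18,-0.9,0,-0.22,20,0.18,-0.9,0,-0.22,20,0.18,-0.9,0,-0.22,20,0.18,-0.9,0,-0.22,20,0.18,-0.9,0,-0.22,20,0.18,-0.9,0,-0.22,20,0.18,-0.9,0,0,20,0.18,-0.9,0,0,20]}}

```text
t: 13.13
eef_pos: [0.4702, -0.1533, 0.2335]
tcp_rot: [[0.975, -0.22, 0.0], [-0.22, -0.975, -0.0], [0.0, 0.0, -1.0]]
force: [0.4, 0.7, -0.8]
finger_gap: 0.0304
grip_force: 59.6
```

Request:
{"fn": "play_rows", "kwargs": {"plan": [0.17,-0.9,0,0,20,0.17,-0.9,0,0,20,0.17,-0.9,0,0,20,0.17,-0.9,-0.3,0,20,0.17,-0.9,-0.5,0,20,0.17,-0.9,-0.5,0,20,0.17,-0.9,-0.5,0,20,0.17,-0.7,-0.5,0,20,0.1,-0.4,-0.3,0,20,0,0,0,0,20,0,0,0,0,20,0,0,0,0,20]}}

```text
t: 14.13
eef_pos: [0.5141, -0.373, 0.1557]
tcp_rot: [[0.976, -0.22, -0.0], [-0.22, -0.976, 0.0], [-0.0, -0.0, -1.0]]
force: [-0.1, -0.1, -0.9]
finger_gap: 0.0304
grip_force: 59.7
```

```bash
python3 snap.py sq2 .516 -.3985 0
```

```text
[ 0.5145 -0.373   0.1562]
```

View pics/z_sq2.png

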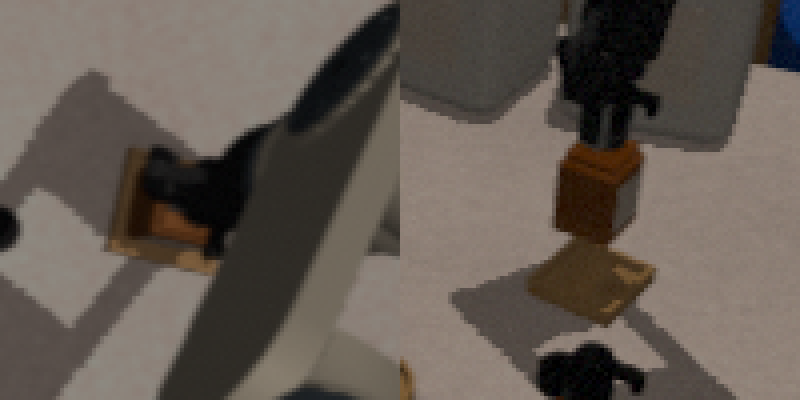

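Request:
{"fn": "play_rows", "kwargs": {"plan": [0.05,-0.3,0,0,20,0,-0.4,0,0,20,0,-0.15,-0.3,0,20,0,0,-0.5,0,20,0,0,-0.5,0,20,0,0,-0.5,0,20,0,0,-0.3,0,20,0,0,-0.15,0,20,0,0,-0.05,0,20,0,0,0,0,20,0,0,0,0,20]}}

```text
t: 15.15
eef_pos: [0.5161, -0.3997, 0.0867]
tcp_rot: [[0.976, -0.22, 0.001], [-0.22, -0.976, -0.001], [0.001, 0.0, -1.0]]
force: [-0.9, 0.8, -1.2]
finger_gap: 0.0303
grip_force: 59.7
```

Lower it the last 3 mm, release and rise.

Request:
{"fn": "play_rows", "kwargs": {"plan": [0,0.02,-0.07,0,20,0,0,-0.05,0,20,0,0,0,0,20,0,0,0,0,45,0,0,0,0,70,0,0,0,0,85,0,0,0,0,85,0,0,0,0,85,0,0,0.4,0,85,0,0,0.8,0,85,0,0,0.9,0,85,0,0,0.9,0,85]}}

```text
t: 16.15
eef_pos: [0.5155, -0.3986, 0.174]
tcp_rot: [[0.976, -0.22, -0.0], [-0.22, -0.976, 0.0], [-0.001, -0.0, -1.0]]
force: [0.4, 0.6, -0.4]
finger_gap: 0.085
grip_force: 0.0
```

Request:
{"fn": "play_rows", "kwargs": {"plan": [0,0,0.5,0.3,85,-0.252,0.945,0,0,85,-0.252,0.945,0,0,85,-0.252,0.945,0,0,85,-0.252,0.945,0,0,85,-0.252,0.945,0,0,85,-0.252,0.945,0,0,85,-0.252,0.945,0,0,85,-0.252,0.945,0,0,85,0,0,0,0,85,0,0,0,0,85]}}

```text
t: 17.07
eef_pos: [0.4552, -0.171, 0.1885]
tcp_rot: [[0.982, -0.187, 0.001], [-0.187, -0.982, -0.0], [0.001, 0.0, -1.0]]
force: [0.1, 0.0, 0.3]
finger_gap: 0.0854
grip_force: 0.0
```

```bash
python3 snap.py big .516 -.3985 0
```

```text
[ 0.4559 -0.1725  0.1883]
```

View pics/z_big.png

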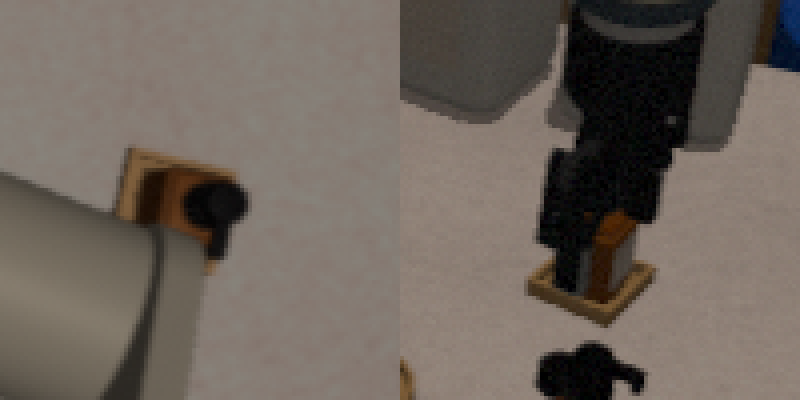

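The square bottle stands in its holder. Now the big one: from z 0.188 to 0.078.

Request:
{"fn": "play_rows", "kwargs": {"plan": [0,0,-0.5,0,85,0,0,-0.8,0,85,0,0,-0.8,0,85,0,0,-0.8,0,85,0,0,-0.55,0,85,0,0,-0.22,0,85,0,0,0,0,85,0,0,0,0,20,0,0,0,0,20,0,0,0,0,20,0,0,0,0,20,0,0,0,0,20]}}

```text
t: 18.17
eef_pos: [0.456, -0.1722, 0.0785]
tcp_rot: [[0.982, -0.189, 0.002], [-0.189, -0.982, -0.0], [0.002, 0.0, -1.0]]
force: [-1.2, 0.4, 5.5]
finger_gap: 0.03
grip_force: 58.8
```

Request:
{"fn": "play_rows", "kwargs": {"plan": [0,0,0,0,20,0,0,0,0,20,0,0,0,0,20]}}

```text
t: 18.42
eef_pos: [0.4559, -0.1721, 0.0784]
tcp_rot: [[0.982, -0.189, 0.002], [-0.189, -0.982, -0.001], [0.002, 0.0, -1.0]]
force: [-1.0, 0.3, 7.3]
finger_gap: 0.0307
grip_force: 58.8
```

Request:
{"fn": "play_rows", "kwargs": {"plan": [0,0,0.2,0,20,0,0,0.6,0,20,0,0,0.9,0,20,0,0,0.7,0,20,0.4,-0.06,0.3,0,20,0.85,-0.13,0,0,20,0.95,-0.15,0,0,20,0.95,-0.15,0,0,20,0.95,-0.15,0,0,20,0.95,-0.15,0,0,20,0.7,-0.11,0,0,20,0.2,-0.03,0,0,20]}}

```text
t: 19.42
eef_pos: [0.6367, -0.2002, 0.1586]
tcp_rot: [[0.982, -0.189, 0.002], [-0.189, -0.982, -0.0], [0.002, 0.0, -1.0]]
force: [0.0, 0.2, -4.0]
finger_gap: 0.0305
grip_force: 60.0
```

Request:
{"fn": "play_rows", "kwargs": {"plan": [0,0,0,0,20,0,0,0,0,20]}}

```text
t: 19.58
eef_pos: [0.6326, -0.1995, 0.1579]
tcp_rot: [[0.982, -0.189, -0.002], [-0.189, -0.982, 0.001], [-0.002, -0.0, -1.0]]
force: [-0.4, -0.5, -3.6]
finger_gap: 0.0304
grip_force: 60.0
```

```bash
python3 snap.py big2 .6365 -.200 0
```

```text
[ 0.6322 -0.1996  0.1582]
```

View pics/z_big2.png

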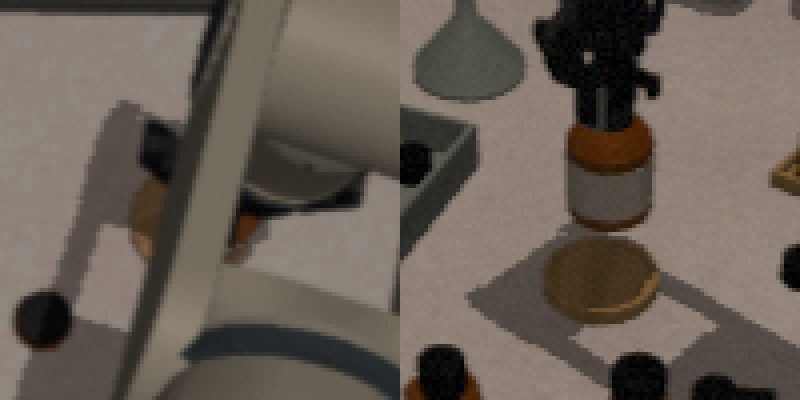

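Request:
{"fn": "play_rows", "kwargs": {"plan": [0.13,0,0,0,20,0,0,-0.4,0,20,0,0,-0.5,0,20,0,0,-0.5,0,20,0,0,-0.5,0,20,0,0,-0.3,0,20,0,0,-0.13,0,20,0,0,-0.04,0,20,0,0,0,0,20,0,0,0,0,20]}}

```text
t: 20.52
eef_pos: [0.6381, -0.2, 0.088]
tcp_rot: [[0.982, -0.189, 0.001], [-0.189, -0.982, -0.0], [0.001, 0.0, -1.0]]
force: [-0.3, -0.1, -2.8]
finger_gap: 0.0302
grip_force: 60.0
```

Request:
{"fn": "play_rows", "kwargs": {"plan": [-0.04,0,-0.07,0,20,0,0,-0.06,0,20,0,0,0,0,20,0,0,0,0,45,0,0,0,0,70,0,0,0,0,85,0,0,0,0,85,0,0,0,0,85,0,0,0.4,0,85,0,0,0.8,0,85,0,0,0.9,0,85,0,0,0.9,0,85]}}

```text
t: 21.52
eef_pos: [0.6361, -0.1998, 0.1749]
tcp_rot: [[0.982, -0.189, -0.001], [-0.189, -0.982, 0.0], [-0.001, -0.0, -1.0]]
force: [1.1, -0.5, 0.5]
finger_gap: 0.085
grip_force: 0.0
```

Request:
{"fn": "play_rows", "kwargs": {"plan": [0,0,0.6,0,85,-0.736,0.886,0,0.9,85,-0.736,0.886,0,0.9,85,-0.736,0.886,0,0.9,85,-0.736,0.886,0,0.9,85,-0.736,0.886,0,0.9,85,-0.736,0.886,0,0,85,-0.736,0.886,0,0,85,0,0,0,0,85,0,0,0,0,85]}}

```text
t: 22.35
eef_pos: [0.4812, -0.0128, 0.1925]
tcp_rot: [[0.96, 0.28, 0.001], [0.28, -0.96, -0.0], [0.001, 0.0, -1.0]]
force: [0.6, -0.3, -0.4]
finger_gap: 0.0849
grip_force: 0.0
```

```bash
python3 snap.py sm .6365 -.200 0; python3 -c "
import cv2,numpy as np
from h import proj
o=[]
for c in('top','side'):
    i=cv2.imread(f'pics/{c}_sm.png')
    b=[]
    for P in((.6365,-.2,.05),(.4815,-.0137,.1)):
        u,v=proj(c,[P])[0].astype(int);b.append(cv2.resize(i[v-40:v+40,u-40:u+40],None,fx=3.6,fy=3.6))
    o.append(np.vstack(b))
cv2.imwrite('pics/z_sm.png',np.hstack(o))"
```

```text
[ 0.4828 -0.014   0.1924]
```

View pics/z_sm.png

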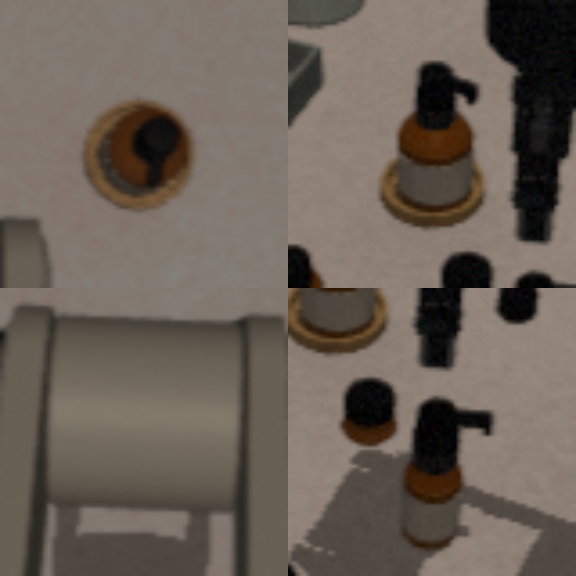

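The big bottle is seated in its holder, and the gripper is above the small bottle. Descend and grip.

Request:
{"fn": "play_rows", "kwargs": {"plan": [-0.02,0,-0.5,0,85,0,0,-0.8,0,85,0,0,-0.8,0,85,0,0,-0.8,0,85,0,0,-0.65,0,85,0,0,-0.26,0,85,0,0,0,0,85,0,0,0,0,20,0,0,0,0,20,0,0,0,0,20,0,0,0,0,20,0,0,0,0,20]}}

```text
t: 23.45
eef_pos: [0.4821, -0.0137, 0.0782]
tcp_rot: [[0.961, 0.277, 0.002], [0.277, -0.961, 0.0], [0.002, 0.0, -1.0]]
force: [-1.2, 1.5, 6.3]
finger_gap: 0.0303
grip_force: 58.8
```

Request:
{"fn": "play_rows", "kwargs": {"plan": [0,0,0,0,20,0,0,0,0,20,0,0,0,0,20]}}

```text
t: 23.7
eef_pos: [0.4821, -0.0137, 0.0782]
tcp_rot: [[0.961, 0.278, 0.002], [0.278, -0.961, -0.0], [0.002, 0.001, -1.0]]
force: [-0.3, 0.9, 7.1]
finger_gap: 0.0306
grip_force: 58.8
```

Request:
{"fn": "play_rows", "kwargs": {"plan": [0,0,0.2,0,20,0,0,0.6,0,20,0,0,0.9,0,20,0,0,0.9,0,20,0,0,0.9,0,20,0,0,0.8,0,20,0.2,0.3,0.4,0,20,0.4,0.65,0,0,20,0.53,0.87,0,0,20,0.53,0.87,0,0,20,0.53,0.87,0,0,20,0.53,0.87,0,0,20]}}

```text
t: 24.7
eef_pos: [0.5632, 0.1204, 0.2187]
tcp_rot: [[0.961, 0.277, 0.0], [0.277, -0.961, 0.0], [0.0, 0.0, -1.0]]
force: [0.2, -0.1, -1.8]
finger_gap: 0.0302
grip_force: 59.5
```

Request:
{"fn": "play_rows", "kwargs": {"plan": [0.53,0.87,0,0,20,0.53,0.87,0,0,20,0.4,0.65,-0.3,0,20,0.2,0.33,-0.5,0,20,0,0,-0.7,0,20,0,0,-0.5,0,20,0,0,0,0,20,0,0,0,0,20,0,0,0,0,20]}}

```text
t: 25.45
eef_pos: [0.6131, 0.2007, 0.1593]
tcp_rot: [[0.961, 0.277, 0.001], [0.277, -0.961, 0.0], [0.001, -0.0, -1.0]]
force: [0.2, 0.8, -0.5]
finger_gap: 0.03
grip_force: 59.5
```

```bash
python3 snap.py sm2 .613 .2006 0
```

```text
[0.6134 0.2008 0.1597]
```

View pics/z_sm2.png

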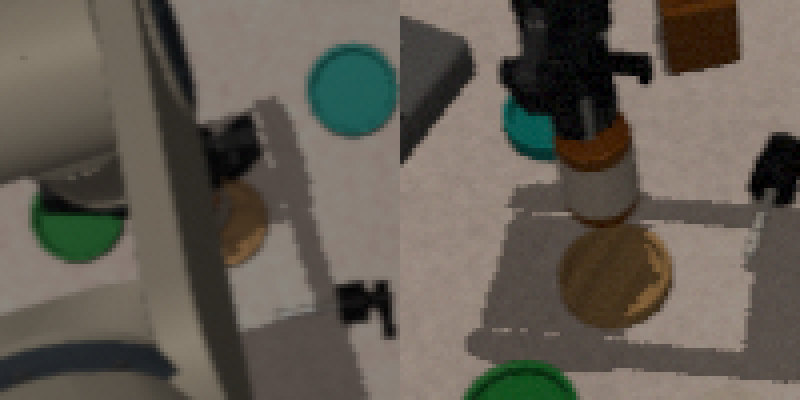

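The small bottle hangs upright straight above the wooden round holder, so lower it.

Request:
{"fn": "play_rows", "kwargs": {"plan": [0,0,-0.3,0,20,0,0,-0.5,0,20,0,0,-0.5,0,20,0,0,-0.5,0,20,0,0,-0.35,0,20,0,0,-0.2,0,20,0,0,-0.06,0,20,0,0,0,0,20,0,0,0,0,20]}}

```text
t: 26.3
eef_pos: [0.6131, 0.2008, 0.0864]
tcp_rot: [[0.961, 0.277, 0.001], [0.277, -0.961, 0.0], [0.001, -0.0, -1.0]]
force: [0.3, 0.8, -1.4]
finger_gap: 0.0303
grip_force: 59.5
```

Request:
{"fn": "play_rows", "kwargs": {"plan": [0,0,-0.05,0,20,0,0,-0.05,0,20,0,0,0,0,20,0,0,0,0,45,0,0,0,0,70,0,0,0,0,85,0,0,0,0,85,0,0,0,0,85,0,0,0.4,0,85,0,0,0.8,0,85,0,0,0.9,0,85,0,0,0.9,0,85]}}

```text
t: 27.3
eef_pos: [0.6124, 0.2006, 0.1743]
tcp_rot: [[0.961, 0.277, -0.001], [0.277, -0.961, -0.0], [-0.001, -0.0, -1.0]]
force: [0.5, 0.0, -0.7]
finger_gap: 0.0851
grip_force: 0.0
```

Request:
{"fn": "play_rows", "kwargs": {"plan": [0,0,0.9,0,85,0,0,0.9,0,85,-0.8,-0.8,0,0,85,-0.8,-0.8,0,0,85,-0.8,-0.8,0,0,85,-0.8,-0.8,0,0,85,-0.8,-0.8,0,0,85,-0.8,-0.8,0,0,85,-0.8,-0.8,0,0,85,0,0,0,0,85,0,0,0,0,85]}}

```text
t: 28.22
eef_pos: [0.4439, 0.0318, 0.2278]
tcp_rot: [[0.961, 0.276, 0.001], [0.276, -0.961, 0.0], [0.001, 0.0, -1.0]]
force: [1.0, -0.1, 0.1]
finger_gap: 0.0849
grip_force: 0.0
```

```bash
python3 snap.py end; python3 - <<'E'
from fit import *
ims={n:cv2.imread(f"pics/{n}_end.png") for n in("top","side")}
for k,x,y,w in(("flat",.505,.4175,-.27),("square",.516,-.399,-.22),("big",.6365,-.2,-.19),("small",.613,.2006,.28)):
  for c in ("top","side"):
    r=fit(ims,x,y,w,z=.005,cams=(c,));print(k,c,np.round(1000*np.subtract(r[:2],(x,y)),1),round(r[3]))
E
```

```text
[0.4456 0.0329 0.2277]
flat top [-1.1  1. ] 762
flat side [0.2 2.3] 34
square top [-0.8 -0.7] 101
square side [4.1 8.9] 775
big top [-2.9  0.7] 23
big side [-0.6 -1.1] 38
small top [-2.9  0.1] 21
small side [-0.1  0.5] 32
```

View pics/side_end.png

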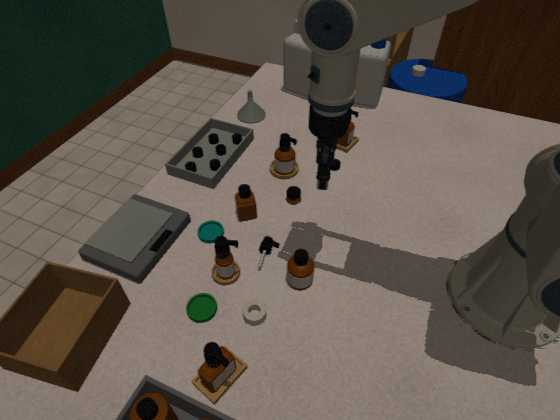

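All four bottles stand upright, within about 3 mm of their holders' centres where the fit is clean. The capped bottles at (300,270) and (246,203) haven't moved. The robot is clear, so I'm handing in.

```bash
python3 -c "
from plant import workorder
print(workorder.sign_off())"
```

```text
the job is handed in; nothing more can be done
None
```

I put all four pump bottles upright in their matching holders, left the two capped bottles where they were, and handed the job in at about 28 s of the 112 s; the sign-off returned no verdict.

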